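# Key a timing pulley onto an inspection arbor

## Robot

A 6-joint arm with a two-finger parallel gripper is mounted at the origin on the work surface. World frame = base frame: x ahead of the robot, y to its left, z up, the work surface at z = 0. Lengths are in m, angles in rad, forces in N, time in s.
With the tool pointing down it reaches from about 0.3 to 0.875 m from the base axis. Payload 6.4 kg.
Tool frame: the origin (TCP) lies between the finger pads; the fingertips stand 19 mm ahead of it and the grasp point (between the pads) is the TCP; z points along the fingers, y is the direction in which the jaws open and shut (so a half turn about z gives the same grasp; the last joint's range is limited). The gripper opens to 85 mm and grips with 20 to 120 N. Pads are 22 mm wide; open, the fingers measure 114 mm over their backs; the gripper's body (76 mm by 85 mm) begins 54 mm behind the grasp point. The pads swing forward as they close: fully open they stand 13 mm farther back than shut.
Start: joints at [-1.336, 0.181, 1.607, -0, 1.354, -0.206], TCP at [0.245, -0.52, 0.25] pointing down, gripper open.
Joint ranges: [-2.99, 2.99], [-0.89, 2.07], [0.3, 2.58], [-1.14, 4.28], [0, 2.63], [-3.12, 3.12]. Speed limits (rad/s): [2.57, 2.57, 3.01, 3.14, 3.14, 3.14].

## Interface

Orientations are given as a unit quaternion [w, x, y, z].
In Python, from bench import * gives the robot as it stands.
- The arm moves only by the tool apply_moves, never from a script. Its argument "moves" is a list that holds one entry, the list of rows, each a list of 7 numbers: the shift along the tool's x, y, z in cm, then the turn, a rotation vector about the tool's x, y, z in rad, then the opening, from 0 (shut) to 1 (fully open). A call has 1 to 8 rows; each row is the pose to reach, as a shift and turn from the pose commanded when the call began, along the tool's axes at that moment; what a row does not reach only later rows make up. A row lasts 1/10 s, in which the tool goes at most 50 mm and 8.59 degrees, less where a joint would pass 70% of its speed; a pose out of reach is approached as far as the arm can. A call with a gripper value outside its range is refused whole. The fingers move at their own pace and stop on an object; the grip force is fixed at half the most. Time passes only in rows, so rows that repeat a pose let the fingers close. It gives the time, the measured TCP pose, the force and the opening at its end, in the units of the state.
- get_obs(): the state, without advancing time (a new reading comes with each control period).
- camera(name): name is "scene" or "top"; returns the picture (480x640x3 uint8, red, green, blue); there is no depth.
- get_calibration(name): a dict with "vertical_fov" (degrees; the focal length in pixels is half the picture's height over the tangent of half this angle, whatever the lens; pixels are square), "cx", "cy" (the principal point, pixels), "R" (3x3) and "t" (3): a world point X has camera coordinates R X + t. Camera axes: x right, y down, z forward; pixel columns grow to the right and rows downward; lengths in m; the calibration is good to about 2 mm. A picture is of the moment at which its call begins. get_calibration takes no time and is no camera call.
- hand_in(): hands the job in, once; it reports no verdict.
The state is a dict: "time_s": time; "q": joint angles; "dq": joint speeds; "joint_efforts": joint torques, N m; "eef_pos": TCP position; "eef_rot": TCP orientation; "wrist_force": force on the tool from outside, world axes, zero at the start; "torque": the same for the moment, N m; "opening": opening from 0.0 (shut) to 1.0 (fully open).
Only numpy, scipy, OpenCV 4.12 (cv2) and the standard library are available. Lean on these libraries where they do the work, as an engineer would, in place of code of your own. Each camera call takes 0.05 s, during which the arm holds its last target. There are 200 camera calls.

## Task

Get the timing pulley ready for measuring on the upright inspection arbor: first stand the long steel key in the slot of the shaft, fully down in its pocket, then slide the pulley on, boss up, with its keyway over the key, and push it, and with it the stiff seat ring below, fully home. Feel for the slot and go gently: never push key or pulley against the arbor, or pulley against key, with more than 40 N. Let go of everything and leave the three other gauges where they are.

Things in the scene. Friction and masses are not known exactly. Their poses are not given: they have to be found in the camera images.
- arbor: Fixed steel stand: base plate 120 x 120 x 12, origin at its underside's centre, z up on the shaft's axis. A spindle in it (pose not measured) has a shaft 28 across from the shoulder (z 40) to z 78, rounded end, with one side slot 9.2 wide, open at top and outside, its floor 7.5 from the axis. The slot faces the stand's +x give or take 0.5 rad: see or feel for it. The spindle turns stiffly (0.12 N m).
- key: Steel bar key 68 tall, section 10 (its x) by 8 (its y), tapered to 7 by 5 in the lowest 4; origin at the centre of its foot, z up. It starts upright in the key stand. Seated, its foot is on the floor of the slot's pocket at arbor z 26 (the pocket sinks 14 into the shoulder, 11.5 x 9.2, from 7.5 to 19 from the shaft axis), its x along the slot's direction, its centre 12.5 to 14 from the axis, its top 16 above the shaft's end.
- pulley: Aluminium timing pulley, 0.3 to 0.5 kg, lying boss up; origin at its underside's centre, z up. Toothed part 62 across, 18 tall; boss above it to z 40, 44 across with two flats 40 apart facing +y and -y (grip these). Through bore 30, with a keyway 9.5 wide at +x reaching 20 from the axis.
- ring (a joint): Aluminium seat ring round the arbor's shoulder, 60 across, 43 hole; joint in m: 0 = up (its top 8 mm above the shoulder, arbor z 48), 0.008 = fully down, flush with the shoulder (z 40). It slides stiffly: about 12 N to push it down, and it stays where left. Home, the pulley's underside lies on the shoulder and ring at arbor z 40.
- keystand: Black plastic block 60 x 50 x 22, fixed; origin at its underside's centre. The key stands in the middle of it in a hole 14 deep (floor at z 8), 1 mm clear all round, the key's x along the block's x.
- ring_gauge: Bystander: steel ring gauge 56 across, 18 tall, hole 28; origin at its underside's centre.
- vblock: Bystander: dark steel V-block 60 x 45 x 40; origin at its underside's centre.
- plug_gauge: Bystander: stepped steel plug gauge, 24 across, 60 tall, standing; origin at its underside's centre.
Things that resemble listed ones, but are neither listed nor needed, are in the scene too. Leave any green or orange look-alike of the pulley alone.

How it is judged:
By the outcome, as a careful person would: the job done as asked, in the order asked, and still so for the second after the job is handed in, with the robot touching nothing.
It also fails if it takes over 72 s, if anything falls off the work surface, if the arm or the gripper's body presses on something with over 40 N, if the wrist force passes 120 N, or if a joint passes its speed limit or range.

## Working session

There is one attempt and no reset: what is moved stays moved. The work goes in short steps, Python scripts to look and compute and a tool call to move; the robot and the scene stay as the last step left them, time stands still between calls to the robot, and variables do not carry over. Pictures are saved under pics/ and viewed, about 8 in all and at most 12, crops included, and the job is handed in when it is done.

Besides the shell and the picture viewer there is one more tool, called after "Emit:" as a command line: name --argument value ..., lists and objects as JSON in quotes. apply_moves: Moves the arm, as the interface text tells. Its arguments: {"type":"object","properties":{"moves":{"type":"array","items":{"type":"array","items":{"type":"array","items":{"type":"number"}}}}},"required":["moves"]}

```bash
mkdir -p pics; ls
python3 - <<'E'
from bench import *
import cv2, numpy as np
o=get_obs();print(o)
for n in("scene","top"):
    c=get_calibration(n);print(n,c)
    cv2.imwrite(f"pics/{n}0.png",camera(n)[:,:,::-1])
E
```

```text
pics
{'time_s': 0.0, 'q': array([-1.33630675e+00,  1.81488757e-01,  1.60800317e+00, -8.01209564e-06,
        1.35380409e+00, -2.06322597e-01]), 'dq': array([ 0.00028849, -0.00108399,  0.00039376, -0.00138819, -0.00033402,
       -0.00060199]), 'joint_efforts': array([ 1.40079883e-03, -4.44866860e+01, -3.51339483e+01, -3.84492305e-04,
        9.04290006e-03,  8.66213895e-06]), 'eef_pos': array([ 0.24521706, -0.51951947,  0.24941586]), 'eef_rot': array([-8.51540050e-04,  9.75808205e-01,  2.18626672e-01, -1.59052061e-05]), 'wrist_force': array([ 0.42139304, -0.0251606 ,  0.88723655]), 'torque': array([ 0.02291534,  0.01361279, -0.01814741]), 'opening': 1.0009507357401153}
scene {'vertical_fov': 55.89403656446143, 'cx': 329.2342546422108, 'cy': 240.3605218740551, 'R': array([[ 0.7303468 ,  0.6829596 ,  0.0126384 ],
       [ 0.58024403, -0.61052907, -0.53904648],
       [-0.36043086,  0.40102423, -0.84218119]]), 't': array([-0.43404347, -0.25137083,  0.97953949])}
top {'vertical_fov': 42.379467401531386, 'cx': 339.6861378154398, 'cy': 234.87803313684762, 'R': array([[-0.0243086 , -0.99936013,  0.02623794],
       [-0.99025768,  0.02047102, -0.13773404],
       [ 0.13710879, -0.02933044, -0.99012166]]), 't': array([0.04100437, 0.53019083, 0.97889546])}
```

View pics/top0.png

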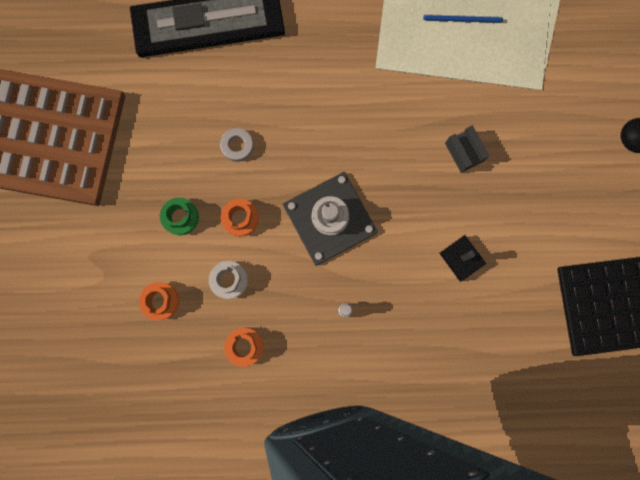

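View pics/scene0.png

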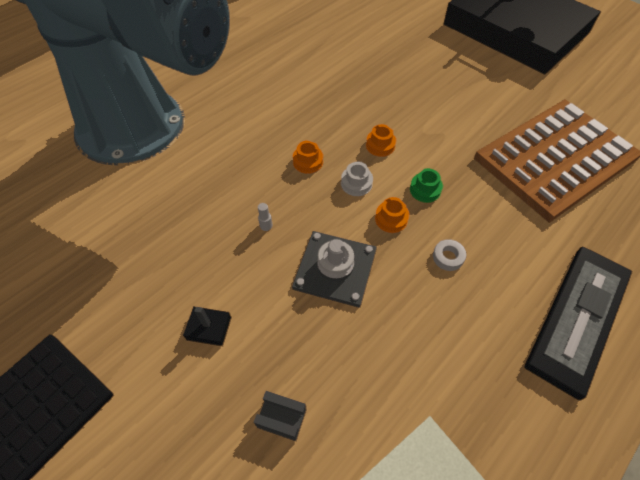

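Top view: arbor at (330,215), with its plate corners marked by screws. The aluminium pulley is at (228,280), the key stand at (463,257), and the bystanders at (237,145), (467,148) and (345,311). Next I'll look at enlarged crops.

Run:
```python
import cv2, numpy as np
t=cv2.imread("pics/top0.png");s=cv2.imread("pics/scene0.png")
def c(im,u,v,h=33):
    w=int(h*4/3); return cv2.resize(im[v-h:v+h,u-w:u+w],(400,300),interpolation=cv2.INTER_CUBIC)
m=np.vstack([np.hstack([c(t,330,216,24),c(t,228,280,24)]),np.hstack([c(t,470,256,24),c(s,336,258,24)])])
cv2.imwrite("pics/m1.png",m)
```

```text
(no output)
```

View pics/m1.png

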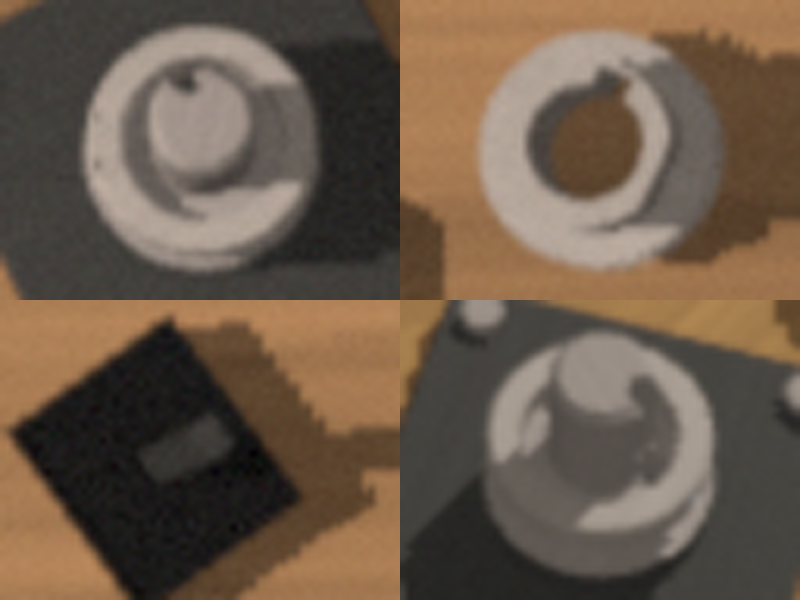

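Arbor crop: the slot notch is at about top (327.1,204.8) and the shaft-end centre near (330,211.5). The pulley's keyway is toward (293,268). The key sits in the stand at (468,255.7).

```bash
cat > h.py <<'E'
from bench import *
import cv2, numpy as np
K={n:get_calibration(n) for n in("scene","top")}
def f(n): return 240/np.tan(np.radians(K[n]["vertical_fov"])/2)
def ray(n,u,v,z):
    c=K[n];R,t=c["R"],c["t"];C=-R.T@t
    d=R.T@np.array([(u-c["cx"])/f(n),(v-c["cy"])/f(n),1]);return (C+d*(z-C[2])/d[2])
def proj(n,X):
    c=K[n];p=c["R"]@np.array(X)+c["t"];return p[:2]/p[2]*f(n)+[c["cx"],c["cy"]]
E
cat > m.py <<'E'
from h import *
np.set_printoptions(precision=4,suppress=True)
for n in K: print(n,"C",-K[n]["R"].T@K[n]["t"])
T=cv2.imread("pics/top0.png");S=cv2.imread("pics/scene0.png")
def big(m,x0,y0,x1,y1):
    mm=np.zeros_like(m);mm[y0:y1,x0:x1]=m[y0:y1,x0:x1]
    c,_=cv2.findContours(mm,cv2.RETR_EXTERNAL,cv2.CHAIN_APPROX_NONE);return max(c,key=cv2.contourArea)
def quad(n,im,box,th,z,name):
    m=(im.max(2)<th).astype(np.uint8)*255
    c=big(m,*box);hull=cv2.convexHull(c)
    eps=.5
    while True:
        q=cv2.approxPolyDP(hull,eps,True)
        if len(q)<=5: break
        eps+=.25
    print(name,n,[(tuple(p[0]),ray(n,*p[0],z)[:2].round(4).tolist()) for p in q])
quad("top",T,(435,228,492,288),45,.022,"keystand")
quad("scene",S,(178,295,236,350),45,.022,"keystand")
quad("top",T,(275,160,385,270),85,.012,"plate")
quad("scene",S,(285,225,385,310),85,.012,"plate")
# pulley rim & bore, ring gauge by brightness
def bright(im,box,name,n,zs):
    hsv=cv2.cvtColor(im,cv2.COLOR_BGR2HSV);m=((hsv[...,1]<70)&(hsv[...,2]>75)).astype(np.uint8)*255
    c=big(m,*box);e=cv2.fitEllipse(c);print(name,n,e,[ray(n,*e[0],z).tolist() for z in zs])
bright(T,(205,256,256,304),"pulley","top",(.018,.03,.04))
bright(S,(338,158,378,200),"pulley","scene",(.018,.03,.04))
bright(T,(305,190,360,242),"ring","top",(.048,))
E
python3 m.py
python3 - <<'E'
import sys;sys.path.insert(0,'.')
import cv2,numpy as np
t=cv2.imread("pics/top0.png");s=cv2.imread("pics/scene0.png")
def c(im,u,v,h=33):
    w=int(h*4/3); r=cv2.resize(im[v-h:v+h,u-w:u+w],(400,300),interpolation=cv2.INTER_CUBIC); return np.clip(255*(r/255.)**.6,0,255).astype(np.uint8)
cv2.imwrite("pics/m2.png",np.vstack([np.hstack([c(t,465,257,30),c(s,206,323,30)]),np.hstack([c(s,357,178,24),c(s,336,258,15)])]))
E
```

```text
scene C [ 0.8159 -0.2499  0.6949]
top C [0.3918 0.0588 1.0412]
keystand top [((np.int32(464), np.int32(236)), [0.5268, -0.1791]), ((np.int32(485), np.int32(263)), [0.4808, -0.2118]), ((np.int32(460), np.int32(280)), [0.4535, -0.1686]), ((np.int32(441), np.int32(253)), [0.499, -0.1391])]
keystand scene [((np.int32(228), np.int32(313)), [0.5048, -0.1414]), ((np.int32(230), np.int32(317)), [0.5124, -0.1436]), ((np.int32(221), np.int32(344)), [0.5365, -0.1819]), ((np.int32(184), np.int32(336)), [0.485, -0.2129]), ((np.int32(194), np.int32(307)), [0.4572, -0.1721])]
plate top [((np.int32(345), np.int32(173)), [0.6405, 0.0167]), ((np.int32(360), np.int32(190)), [0.6105, -0.008]), ((np.int32(377), np.int32(232)), [0.5379, -0.0346]), ((np.int32(315), np.int32(264)), [0.4862, 0.0707]), ((np.int32(284), np.int32(203)), [0.5905, 0.121])]
plate scene [((np.int32(313), np.int32(232)), [0.49, 0.0682]), ((np.int32(375), np.int32(247)), [0.5922, 0.1212]), ((np.int32(358), np.int32(307)), [0.6464, 0.0131]), ((np.int32(292), np.int32(289)), [0.5445, -0.0383]), ((np.int32(294), np.int32(279)), [0.5335, -0.0228])]
pulley top ((227.67051696777344, 279.6265869140625), (36.97463607788086, 38.05390930175781), 93.8223648071289) [[0.4630138515258098, 0.21460017386742986, 0.018000000000000016], [0.46217872483999867, 0.21277334093156308, 0.030000000000000027], [0.46148278593515596, 0.2112509801516741, 0.040000000000000036]]
pulley scene ((356.6058654785156, 179.00901794433594), (30.642513275146484, 33.54732131958008), 7.507997512817383) [[0.4679524244319282, 0.21283509462097738, 0.018000000000000016], [0.4741207443903471, 0.20463301863834898, 0.030000000000000027], [0.47926101102236296, 0.197797955319492, 0.040000000000000036]]
ring top ((329.3179931640625, 215.16189575195312), (37.57926559448242, 39.663578033447266), 6.692074298858643) [[0.5620599604129897, 0.045496397214674925, 0.04800000000000004]]
```

View pics/m2.png

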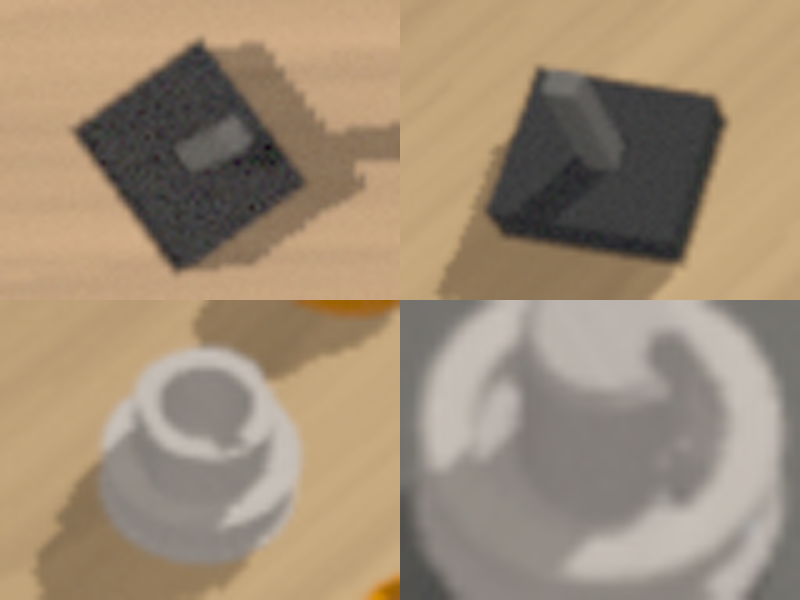

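The key leans out of the stand toward the upper right, with its top at about top (472,253). The arbor plate's yaw is about 26°, and the pulley's keyway faces the scene camera. Now I'll turn these into world positions.

```bash
cat >> h.py <<'E'
from scipy.spatial.transform import Rotation as Ro
def go(x,y,z,yawdeg):
    """print shift cm & rotvec from the measured pose to the target (tool down, tool x at yaw)"""
    o=get_obs();w=o["eef_rot"];R0=Ro.from_quat([w[1],w[2],w[3],w[0]])
    a=np.radians(yawdeg);c,s=np.cos(a),np.sin(a)
    R1=Ro.from_matrix(np.array([[c,s,0],[s,-c,0],[0,0,-1.]]))
    print("shift",(R0.inv().apply(np.array([x,y,z])-o["eef_pos"])*100).round(3),"turn",(R0.inv()*R1).as_rotvec().round(3),"t",round(o["time_s"],2))
E
python3 - <<'E'
from h import *
np.set_printoptions(precision=4,suppress=True)
kt=ray("top",472.2,253.2,.076);print("keytop",kt)
# scene key top: crop (m2) local (165,82)/5 + (166,293)
print("keytop scene",ray("scene",166+163/5,293+82/5,.076))
a=ray("top",298+199/6.25,192+125/6.25,.078);b=ray("top",298+182/6.25,192+80/6.25,.077)
print("shaft",a,"slot",b,np.degrees(np.arctan2(*(b-a)[1::-1])))
a=ray("scene",335.5,246,.078);b=ray("scene",342.4,248.4,.077)
print("shaft",a,"slot",b,np.degrees(np.arctan2(*(b-a)[1::-1])))
# pulley bore top & keyway
a=ray("top",196+584/6.25-400/6.25+64,0,0) if 0 else ray("top",196+(584-400)/6.25,256+140/6.25,.04);b=ray("top",196+(608-400)/6.25,256+76/6.25,.04)
print("pulley",a,b,np.degrees(np.arctan2(*(b-a)[1::-1])))
# scene crop: u0=325,v0=154
a=ray("scene",325+207/6.25,154+104/6.25,.04);b=ray("scene",325+238/6.25,154+142/6.25,.04)
print("pulley",a,b,np.degrees(np.arctan2(*(b-a)[1::-1])))
go(.491,-.175,.13,-56);
E
```

```text
keytop [ 0.492  -0.1781  0.076 ]
keytop scene [ 0.494  -0.1761  0.076 ]
shaft [0.562 0.045 0.078] slot [0.5738 0.049  0.077 ] 18.8375237349361
shaft [0.5665 0.043  0.078 ] slot [0.5772 0.0478 0.077 ] 24.01181685007767
pulley [0.4635 0.2148 0.04  ] [0.4799 0.2087 0.04  ] -20.573519207243205
pulley [0.4677 0.2154 0.04  ] [0.4844 0.2105 0.04  ] -16.40488495989923
shift [ 36.925 -20.659  11.992] turn [-0.002  0.001  1.418] t 0.1
```

Emit:
apply_moves --moves '[[[36.9,-20.7,10,0,0,1.418,1],[36.9,-20.7,10,0,0,1.418,1],[36.9,-20.7,10,0,0,1.418,1],[36.9,-20.7,10,0,0,1.418,1],[36.9,-20.7,10,0,0,1.418,1],[36.9,-20.7,10,0,0,1.418,1],[36.9,-20.7,10,0,0,1.418,1],[36.9,-20.7,10,0,0,1.418,1]]]'

```text
time_s: 0.9
eef_pos: [0.4563, -0.2239, 0.1642]
eef_rot: [-0.0, 0.943, -0.333, -0.0]
wrist_force: [1.1, -0.3, 0.1]
opening: 1.003
```

```bash
python3 -c "
from h import *
go(.492,-.1765,.12,-56);go(.492,-.1765,.08,-56)"
```

```text
shift [-0.205 -5.932  4.417] turn [0.    0.    0.298] t 0.9
shift [-0.204 -5.932  8.417] turn [0.    0.    0.298] t 0.9
```

Emit:
apply_moves --moves '[[[-0.2,-5.7,3.5,0,0,0.27,1],[-0.2,-5.7,3.5,0,0,0.27,1],[-0.2,-5.7,3.5,0,0,0.27,1],[-0.2,-5.7,3.5,0,0,0.27,1],[-0.2,-5.7,3.5,0,0,0.27,1],[-0.2,-5.7,3.5,0,0,0.27,1]]]'

```text
time_s: 1.5
eef_pos: [0.4897, -0.1812, 0.1306]
eef_rot: [0.0, 0.891, -0.455, 0.001]
wrist_force: [-0.3, 0.4, 0.5]
opening: 1.002
```

```bash
python3 -c "
from h import *
print(get_obs()['eef_pos'],get_obs()['wrist_force'])
go(.492,-.1765,.082,-56)
t=camera('top');s=camera('scene')
def c(im,u,v,h):
    w=int(h*4/3); return cv2.resize(im[v-h:v+h,u-w:u+w],(400,300),interpolation=cv2.INTER_CUBIC)[:,:,::-1]
cv2.imwrite('pics/m3.png',np.hstack([c(t,467,256,45),c(s,206,323,45)]))"
```

```text
[ 0.48974074 -0.18123062  0.13060659] [-0.29225403  0.41296664  0.53846512]
shift [-0.258 -0.458  4.86 ] turn [-0.    -0.001  0.033] t 1.5
```

View pics/m3.png

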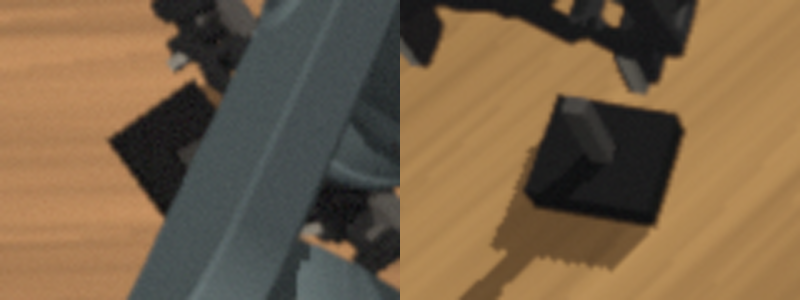

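The fingers straddle the key along its x axis. I'll descend and centre it.

Emit:
apply_moves --moves '[[[-0.26,-0.46,0,0,0,0.033,1],[-0.26,-0.46,4.9,0,0,0.033,1],[-0.26,-0.46,4.9,0,0,0.033,1],[-0.26,-0.46,4.9,0,0,0.033,0],[-0.26,-0.46,4.9,0,0,0.033,0],[-0.26,-0.46,4.9,0,0,0.033,0],[-0.26,-0.46,4.9,0,0,0.033,0],[-0.26,-0.46,4.9,0,0,0.033,0]]]'

```text
time_s: 2.4
eef_pos: [0.4925, -0.1755, 0.0818]
eef_rot: [0.0, 0.883, -0.469, 0.001]
wrist_force: [-0.6, 0.2, -0.8]
opening: 0.146
```

```bash
python3 -c "
from h import *
o=get_obs();print(o['eef_pos'],o['wrist_force'],o['torque'],o['opening'])
go(.492,-.1765,.082,-56)"
```

```text
[ 0.49247253 -0.17545022  0.081823  ] [-0.61463525  0.19952093 -0.78202971] [ 0.01164855 -0.0433434   0.01292429] 0.14565946719879125
shift [ 0.061  0.098 -0.018] turn [-0.001 -0.002  0.   ] t 2.4
```

Emit:
apply_moves --moves '[[[0,0,0,0,0,0,0],[0,0,0,0,0,0,0],[0,0,0,0,0,0,0]]]'

```text
time_s: 2.7
eef_pos: [0.4926, -0.1756, 0.0818]
eef_rot: [0.0, 0.883, -0.469, 0.001]
wrist_force: [-2.0, -0.7, 6.5]
opening: 0.086
```

```bash
python3 -c "
from h import *
o=get_obs();print(o['eef_pos'],o['wrist_force'],o['torque'],o['opening'])
go(.492,-.1765,.082,34)"
```

```text
[ 0.49261274 -0.17561467  0.0817565 ] [-1.96137222 -0.6668953   6.45375918] [-0.06499299  0.15069827  0.0158297 ] 0.08634760352017488
shift [ 0.039  0.1   -0.024] turn [ 1.000e-03 -2.000e-03 -1.571e+00] t 2.7
```

Emit:
apply_moves --moves '[[[0,0,0,0,0,0,1],[0,0,0,0,0,0,1],[0,0,0,0,0,0,1],[0,0,0,0,0,-0.14,1],[0,0,0,0,0,-0.29,1],[0,0,0,0,0,-0.43,1],[0,0,0,0,0,-0.57,1],[0,0,0,0,0,-0.71,1]]]'

```text
time_s: 3.5
eef_pos: [0.4918, -0.175, 0.0805]
eef_rot: [-0.0, 0.991, -0.13, -0.0]
wrist_force: [0.1, 0.4, -0.4]
opening: 1.0
```

Emit:
apply_moves --moves '[[[0,0,0,0,0,-0.14,1],[0,0,0,0,0,-0.29,1],[0,0,0,0,0,-0.43,1],[0,0,0,0,0,-0.57,1],[0,0,0,0,0,-0.71,1],[0,0,0,0,0,-0.86,1],[0,0,0,0,0,-0.86,1],[0,0,0,0,0,-0.86,1]]]'

```text
time_s: 4.3
eef_pos: [0.4918, -0.175, 0.0806]
eef_rot: [-0.0, 0.957, 0.29, -0.0]
wrist_force: [-0.8, -0.7, -0.4]
opening: 1.001
```

```bash
python3 -c "
from h import *
o=get_obs();print(o['eef_pos'],o['wrist_force'],o['torque'],o['opening'])
go(.4926,-.1756,.082,34)
s=camera('scene')
def c(im,u,v,h):
    w=int(h*4/3); return cv2.resize(im[v-h:v+h,u-w:u+w],(640,480),interpolation=cv2.INTER_CUBIC)[:,:,::-1]
cv2.imwrite('pics/m4.png',c(s,206,313,35))"
```

```text
[ 0.49184604 -0.17500148  0.08061401] [-0.76738486 -0.69735794 -0.40973824] [-0.0185338  -0.01317554 -0.0023976 ] 1.0008124414718864
shift [ 0.029  0.092 -0.139] turn [-0.     0.    -0.005] t 4.3
```

View pics/m4.png

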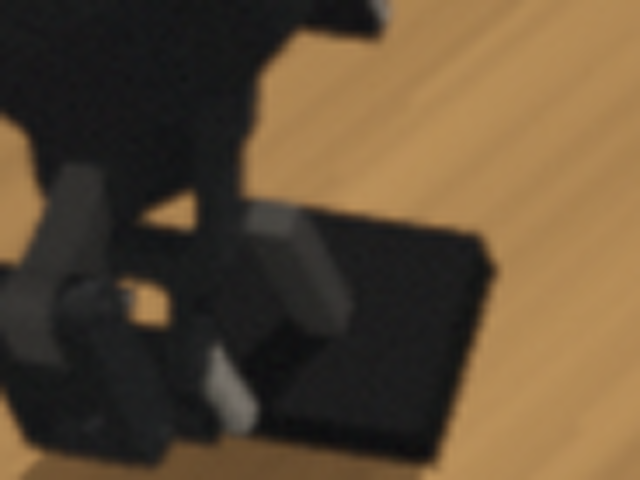

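The key still stands upright and the fingers straddle its y faces. I'll grip it.

Emit:
apply_moves --moves '[[[0.03,0.09,-0.14,0,0,-0.005,1],[0.03,0.09,-0.14,0,0,-0.005,0],[0.03,0.09,-0.14,0,0,-0.005,0],[0.03,0.09,-0.14,0,0,-0.005,0],[0.03,0.09,-0.14,0,0,-0.005,0],[0.03,0.09,-0.14,0,0,-0.005,0],[0.03,0.09,-0.14,0,0,-0.005,0],[0.03,0.09,-0.14,0,0,-0.005,0]]]'

```text
time_s: 5.15
eef_pos: [0.4928, -0.1758, 0.0823]
eef_rot: [0.0, 0.956, 0.294, 0.0]
wrist_force: [0.2, -0.3, 1.1]
opening: 0.068
```

Emit:
apply_moves --moves '[[[0,0,0,0,0,0,0],[0,0,0,0,0,0,0]]]'

```text
time_s: 5.35
eef_pos: [0.4928, -0.1758, 0.0823]
eef_rot: [0.0, 0.956, 0.294, 0.0]
wrist_force: [0.4, -0.7, 1.7]
opening: 0.068
```

```bash
python3 -c "
from h import *
o=get_obs();print(o['eef_pos'],o['wrist_force'],o['torque'],o['opening'])
go(.4926,-.1756,.15,34)"
```

```text
[ 0.49280541 -0.17576094  0.08230796] [ 0.40208285 -0.71777375  1.70747503] [-0.0630007   0.00221469  0.00742691] 0.06762744130699279
shift [-0.007 -0.023 -6.769] turn [ 0.    -0.     0.004] t 5.35
```

Emit:
apply_moves --moves '[[[0,0,-3,0,0,0,0],[0,0,-7,0,0,0,0],[0,0,-9.5,0,0,0,0],[0,0,-9.5,0,0,0,0],[0,0,-9.5,0,0,0,0]]]'

```text
time_s: 5.85
eef_pos: [0.4926, -0.1756, 0.1771]
eef_rot: [0.0, 0.956, 0.294, 0.0]
wrist_force: [-0.7, 0.1, -0.9]
opening: 0.07
```

```bash
python3 -c "
from h import *
o=get_obs();print(o['eef_pos'],o['wrist_force'],o['torque'],o['opening'])
go(.5763,.049,.175,22)"
```

```text
[ 0.49264351 -0.17564474  0.17711955] [-0.73537346  0.12023692 -0.89225285] [-0.05919711  0.00057116 -0.00713705] 0.07001880659345638
shift [ 19.557 -13.862   0.209] turn [ 0.    -0.     0.214] t 5.85
```

Emit:
apply_moves --moves '[[[2,-1.4,0,0,0,0.05,0],[6,-4.2,0,0,0,0.1,0],[10,-7.1,0,0,0,0.15,0],[14,-9.9,0,0,0,0.214,0],[17.5,-12.4,0,0,0,0.214,0],[19.5,-13.8,0.2,0,0,0.214,0],[19.5,-13.8,0.2,0,0,0.214,0],[19.5,-13.8,0.2,0,0,0.214,0]]]'

```text
time_s: 6.65
eef_pos: [0.5749, 0.0485, 0.173]
eef_rot: [-0.0, 0.982, 0.191, -0.002]
wrist_force: [-0.1, -0.6, 0.5]
opening: 0.067
```

```bash
python3 -c "
from h import *
o=get_obs();print(o['eef_pos'],o['wrist_force'],o['torque'],o['opening'])
go(.5763,.049,.16,22)
s=camera('scene');t=camera('top')
def c(im,u,v,h):
    w=int(h*2/3); return cv2.resize(im[v-h:v+h,u-w:u+w],(400,600),interpolation=cv2.INTER_CUBIC)[:,:,::-1]
cv2.imwrite('pics/m5.png',np.hstack([c(s,336,235,42),c(t,330,205,42)]))"
```

```text
[0.57493988 0.04850758 0.17303292] [-0.1229081  -0.57885529  0.45530369] [-0.00322135 -0.01492882 -0.03573101] 0.06711066828550559
shift [0.149 0.007 1.303] turn [-0.002  0.004  0.001] t 6.65
```

View pics/m5.png

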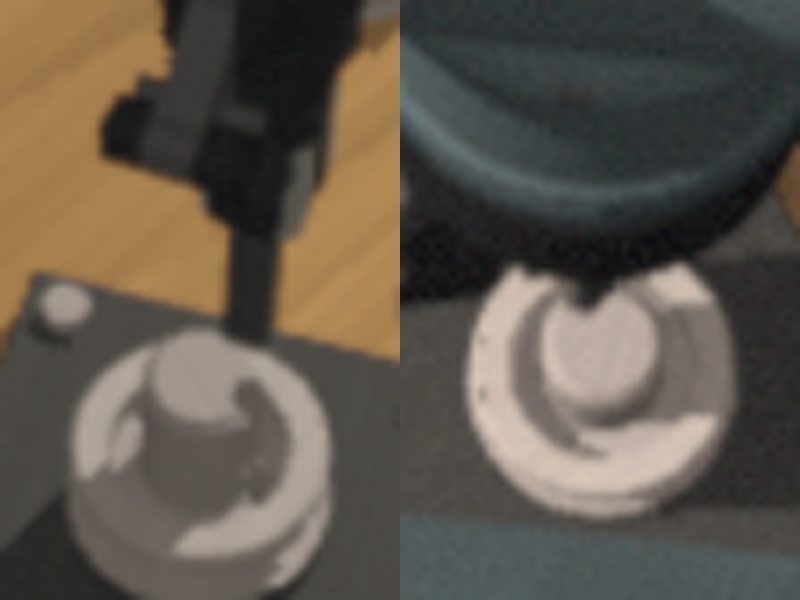

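```bash
python3 -c "
from h import *
foot=np.array([.57494,.04851,.0987])
b=ray('scene',308+250/7.143,193+334/7.143,.0987)-foot;print('bias',b)
a=ray('scene',308+203/7.143,193+377/7.143,.078)-b
s=ray('scene',308+246/7.143,193+392/7.143,.077)-b
print(a,s,np.linalg.norm((s-a)[:2]),np.degrees(np.arctan2(*(s-a)[1::-1])))
print('proj',(proj('scene',foot)-[308,193])*7.143)
"
```

```text
bias [6.75175039e-04 1.22562183e-03 1.38777878e-17]
[0.56664352 0.04309245 0.078     ] [0.57593899 0.04730341 0.077     ] 0.010204803070278263 24.371127282581426
proj [243.9689732  335.62416593]
```

Emit:
apply_moves --moves '[[[0.27,0.08,0.6,0,0,-0.017,0],[0.27,0.08,1.4,0,0,-0.017,0],[0.27,0.08,1.9,0,0,-0.017,0],[0.27,0.08,2.1,0,0,-0.017,0],[0.27,0.08,2.3,0,0,-0.017,0],[0.27,0.08,2.45,0,0,-0.017,0],[0.27,0.08,2.5,0,0,-0.017,0]]]'

```text
time_s: 7.45
eef_pos: [0.5791, 0.0484, 0.1502]
eef_rot: [0.0, 0.98, 0.199, 0.0]
wrist_force: [-0.1, 0.0, -1.1]
opening: 0.065
```

```bash
cat > st.py <<'E'
from h import *
import sys
o=get_obs();y=np.degrees(2*np.arctan2(o['eef_rot'][2],o['eef_rot'][1]));a=np.radians(y);F=o['wrist_force']
print('pos',o['eef_pos'].round(4),'yaw',round(y,1),'Ftool xyz',(F@[np.cos(a),np.sin(a),0]).round(1),(F@[np.sin(a),-np.cos(a),0]).round(1),-F[2].round(1),'T',o['torque'].round(2),'op',round(o['opening'],3),'q6',o['q'][5].round(2))
if len(sys.argv)>1: go(*map(float,sys.argv[1:]))
E
python3 st.py .5777 .0488 .145 23
```

```text
pos [0.5791 0.0484 0.1502] yaw 23.0 Ftool xyz -0.1 -0.0 1.1 T [-0.05  0.02  0.02] op 0.065 q6 1.05
shift [-0.11  -0.088  0.516] turn [ 0.    -0.    -0.001] t 7.45
```

Emit:
apply_moves --moves '[[[-0.1,-0.09,0,0,0,0,0],[-0.1,-0.09,0.15,0,0,0,0],[-0.1,-0.09,0.3,0,0,0,0],[-0.1,-0.09,0.4,0,0,0,0],[-0.1,-0.09,0.5,0,0,0,0],[-0.1,-0.09,0.5,0,0,0,0]]]'

```text
time_s: 8.05
eef_pos: [0.5777, 0.0488, 0.145]
eef_rot: [-0.0, 0.98, 0.199, -0.0]
wrist_force: [0.8, -0.0, -0.8]
opening: 0.066
```

```bash
python3 st.py .5777 .0488 .139 23
```

```text
pos [0.5777 0.0488 0.145 ] yaw 23.0 Ftool xyz 0.7 0.3 0.8 T [ 0.01  0.01 -0.  ] op 0.066 q6 1.05
shift [0.003 0.005 0.595] turn [-0.     0.    -0.001] t 8.05
```

Emit:
apply_moves --moves '[[[0,0,0.2,0,0,0,0],[0,0,0.4,0,0,0,0],[0,0,0.6,0,0,0,0],[0,0,0.8,0,0,0,0],[0,0,1.0,0,0,0,0],[0,0,1.0,0,0,0,0]]]'

```text
time_s: 8.65
eef_pos: [0.5775, 0.0489, 0.1347]
eef_rot: [-0.0, 0.98, 0.199, -0.0]
wrist_force: [-0.1, -0.2, -0.7]
opening: 0.068
```

```bash
python3 st.py .5777 .0488 .125 23
```

```text
pos [0.5775 0.0489 0.1347] yaw 23.0 Ftool xyz -0.2 0.1 0.7 T [ 0.04  0.06 -0.02] op 0.068 q6 1.05
shift [0.015 0.013 0.973] turn [-0.     0.001 -0.001] t 8.65
```

Emit:
apply_moves --moves '[[[0,0.06,0,0,0,0,0],[0,0.12,0,0,0,0,0],[0,0.12,0,0,0,0,0]]]'

```text
time_s: 8.95
eef_pos: [0.5782, 0.0478, 0.1352]
eef_rot: [-0.0, 0.98, 0.199, -0.0]
wrist_force: [-0.2, -0.1, -0.9]
opening: 0.064
```

```bash
python3 st.py
```

```text
pos [0.5782 0.0478 0.1352] yaw 23.0 Ftool xyz -0.2 0.0 0.9 T [ 0.18  0.03 -0.01] op 0.064 q6 1.05
```

Emit:
apply_moves --moves '[[[0,-0.12,0,0,0,0,0],[0,-0.24,0,0,0,0,0],[0,-0.24,0,0,0,0,0]]]'

```text
time_s: 9.25
eef_pos: [0.5775, 0.0497, 0.1353]
eef_rot: [0.0, 0.98, 0.199, 0.0]
wrist_force: [1.2, -1.6, -0.7]
opening: 0.062
```

```bash
python3 st.py
```

```text
pos [0.5775 0.0497 0.1353] yaw 23.0 Ftool xyz 0.4 2.0 0.7 T [-0.28 -0.11  0.02] op 0.062 q6 1.05
```

Emit:
apply_moves --moves '[[[-0.06,0.12,0,0,0,0,0],[-0.12,0.12,0,0,0,0,0],[-0.12,0.12,0,0,0,0,0]]]'

```text
time_s: 9.55
eef_pos: [0.5769, 0.0484, 0.1353]
eef_rot: [-0.0, 0.98, 0.199, 0.0]
wrist_force: [0.7, 1.3, -0.7]
opening: 0.068
```

```bash
python3 st.py
```

```text
pos [0.5769 0.0484 0.1353] yaw 22.9 Ftool xyz 1.1 -0.9 0.7 T [ 0.05 -0.25  0.04] op 0.068 q6 1.05
```

Lateral torque appears on both y sides and on inward motion, so the key is in the slot. Continuing down.

Emit:
apply_moves --moves '[[[0.09,0,0,0,0,0,0],[0.09,0,0.25,0,0,0,0],[0.09,0,0.5,0,0,0,0],[0.09,0,0.8,0,0,0,0],[0.09,0,1.1,0,0,0,0],[0.09,0,1.4,0,0,0,0],[0.09,0,1.65,0,0,0,0],[0.09,0,1.65,0,0,0,0]]]'

```text
time_s: 10.35
eef_pos: [0.5773, 0.0487, 0.1182]
eef_rot: [-0.0, 0.98, 0.199, -0.0]
wrist_force: [-0.4, -0.4, -0.9]
opening: 0.064
```

```bash
python3 st.py .5777 .0488 .1003 23
```

```text
pos [0.5773 0.0487 0.1182] yaw 23.0 Ftool xyz -0.5 0.2 0.9 T [ 0.06 -0.12  0.01] op 0.064 q6 1.05
shift [0.038 0.007 1.79 ] turn [-0.     0.    -0.001] t 10.35
```

Emit:
apply_moves --moves '[[[0.03,0,0.2,0,0,0,0],[0.03,0,0.4,0,0,0,0],[0.03,0,0.6,0,0,0,0],[0.03,0,0.8,0,0,0,0],[0.03,0,0.8,0,0,0,0]]]'

```text
time_s: 10.85
eef_pos: [0.5776, 0.0488, 0.1104]
eef_rot: [-0.0, 0.98, 0.199, -0.0]
wrist_force: [0.7, -0.3, 0.3]
opening: 0.068
```

```bash
python3 st.py .5777 .0488 .1003 23
```

```text
pos [0.5776 0.0488 0.1104] yaw 23.0 Ftool xyz 0.5 0.6 -0.3 T [ 0.03 -0.05 -0.02] op 0.068 q6 1.05
shift [0.008 0.003 1.005] turn [-0.     0.    -0.001] t 10.85
```

Emit:
apply_moves --moves '[[[0,0,0.2,0,0,0,0],[0,0,0.4,0,0,0,0],[0,0,0.6,0,0,0,0],[0,0,0.8,0,0,0,0],[0,0,0.9,0,0,0,0],[0,0,0.9,0,0,0,0]]]'

```text
time_s: 11.45
eef_pos: [0.5777, 0.0488, 0.1015]
eef_rot: [0.0, 0.98, 0.199, -0.0]
wrist_force: [-0.1, -0.8, -1.1]
opening: 0.068
```

```bash
python3 st.py .5777 .0488 .1003 23
```

```text
pos [0.5777 0.0488 0.1015] yaw 23.0 Ftool xyz -0.4 0.7 1.1 T [-0.18 -0.06 -0.01] op 0.068 q6 1.05
shift [-0.002 -0.004  0.116] turn [-0.     0.    -0.001] t 11.45
```

Emit:
apply_moves --moves '[[[0,0,0.08,0,0,0,0],[0,0,0.13,0,0,0,0],[0,0,0.17,0,0,0,0],[0,0,0.17,0,0,0,0]]]'

```text
time_s: 11.85
eef_pos: [0.578, 0.0488, 0.1003]
eef_rot: [0.0, 0.98, 0.199, 0.0]
wrist_force: [-0.5, -1.1, 3.5]
opening: 0.069
```

```bash
python3 st.py .5777 .0488 .1003 23
```

```text
pos [0.578  0.0488 0.1003] yaw 23.0 Ftool xyz -0.9 0.8 -3.5 T [-0.14 -0.07  0.  ] op 0.069 q6 1.05
shift [-0.03  -0.011  0.003] turn [ 0.    -0.001 -0.001] t 11.85
```

Emit:
apply_moves --moves '[[[-0.07,0,0,0,0,0,0],[-0.14,0,0,0,0,0,0],[-0.14,0,0,0,0,0,0]]]'

```text
time_s: 12.15
eef_pos: [0.5772, 0.0485, 0.1003]
eef_rot: [0.0, 0.98, 0.199, 0.001]
wrist_force: [4.2, 2.2, 1.1]
opening: 0.067
```

```bash
python3 st.py
```

```text
pos [0.5772 0.0485 0.1003] yaw 23.0 Ftool xyz 4.8 -0.4 -1.1 T [ 0.26 -0.61  0.02] op 0.067 q6 1.05
```

Emit:
apply_moves --moves '[[[0.14,0,0,0,0,0,0],[0.28,0,0,0,0,0,0],[0.28,0,0,0,0,0,0]]]'

```text
time_s: 12.45
eef_pos: [0.579, 0.0492, 0.1002]
eef_rot: [0.0, 0.98, 0.199, -0.0]
wrist_force: [-0.4, -0.8, 6.6]
opening: 0.067
```

```bash
python3 st.py
```

```text
pos [0.579  0.0492 0.1002] yaw 23.0 Ftool xyz -0.7 0.6 -6.6 T [-0.16  0.27  0.02] op 0.067 q6 1.05
```

Emit:
apply_moves --moves '[[[-0.14,0.05,0,0,0,0,0],[-0.14,0.1,0,0,0,0,0],[-0.14,0.1,0,0,0,0,0]]]'

```text
time_s: 12.75
eef_pos: [0.5781, 0.0481, 0.1002]
eef_rot: [-0.0, 0.98, 0.199, -0.0]
wrist_force: [0.1, 0.9, 5.1]
opening: 0.067
```

```bash
python3 st.py
```

```text
pos [0.5781 0.0481 0.1002] yaw 23.0 Ftool xyz 0.5 -0.8 -5.1 T [0.18 0.07 0.03] op 0.067 q6 1.05
```

Emit:
apply_moves --moves '[[[0,-0.1,0,0,0,0,0],[0,-0.2,0,0,0,0,0],[0,-0.2,0,0,0,0,0]]]'

```text
time_s: 13.05
eef_pos: [0.5778, 0.0492, 0.1003]
eef_rot: [0.001, 0.98, 0.199, 0.0]
wrist_force: [1.6, -3.4, 4.4]
opening: 0.068
```

```bash
python3 st.py
```

```text
pos [0.5778 0.0492 0.1003] yaw 23.0 Ftool xyz 0.1 3.7 -4.4 T [-0.62 -0.2   0.01] op 0.068 q6 1.05
```

The key is seated: contact at TCP z 0.1003, as predicted. Next I'll centre it and twist it to feel the slot's yaw.

Emit:
apply_moves --moves '[[[0.02,0.135,0,0,0,0,0],[0.02,0.135,0,0,0,0.1,0],[0.02,0.135,0,0,0,0.17,0],[0.02,0.135,0,0,0,0.17,0]]]'

```text
time_s: 13.45
eef_pos: [0.5782, 0.0485, 0.1002]
eef_rot: [0.0, 0.993, 0.114, 0.0]
wrist_force: [0.5, -1.2, 6.8]
opening: 0.071
```

```bash
python3 st.py
```

```text
pos [0.5782 0.0485 0.1002] yaw 13.1 Ftool xyz 0.2 1.3 -6.8 T [-0.33  0.02  0.02] op 0.071 q6 1.22
```

Emit:
apply_moves --moves '[[[0,0,0,0,0,-0.12,0],[0,0,0,0,0,-0.24,0],[0,0,0,0,0,-0.34,0],[0,0,0,0,0,-0.34,0]]]'

```text
time_s: 13.85
eef_pos: [0.5781, 0.049, 0.1002]
eef_rot: [-0.0, 0.959, 0.283, 0.0]
wrist_force: [-0.3, -0.2, 5.9]
opening: 0.073
```

```bash
python3 st.py
```

```text
pos [0.5781 0.049  0.1002] yaw 32.8 Ftool xyz -0.3 0.0 -5.9 T [-0.02  0.01 -0.09] op 0.073 q6 0.88
```

Emit:
apply_moves --moves '[[[0,0,0,0,0,0.1,0],[0,0,0,0,0,0.17,0],[0,0,0,0,0,0.17,0]]]'

```text
time_s: 14.15
eef_pos: [0.5782, 0.0488, 0.1002]
eef_rot: [-0.0, 0.98, 0.198, 0.0]
wrist_force: [1.0, -0.5, 6.1]
opening: 0.067
```

```bash
python3 st.py
```

```text
pos [0.5782 0.0488 0.1002] yaw 22.8 Ftool xyz 0.7 0.9 -6.1 T [-0.07 -0.04  0.01] op 0.067 q6 1.05
```

Emit:
apply_moves --moves '[[[0,0,0,0,0,0,0.4],[0,0,0,0,0,0,0.5],[0,0,0,0,0,0,0.6],[0,0,-1,0,0,0,0.8],[0,0,-4,0,0,0,1],[0,0,-8,0,0,0,1],[0,0,-10,0,0,0,1],[0,0,-10,0,0,0,1]]]'

```text
time_s: 14.95
eef_pos: [0.5805, 0.0484, 0.2048]
eef_rot: [0.001, 0.98, 0.199, 0.004]
wrist_force: [0.5, -0.8, -0.3]
opening: 1.001
```

```bash
python3 st.py .4655 .2150 .1 72
```

```text
pos [0.5805 0.0484 0.2048] yaw 23.0 Ftool xyz 0.1 0.9 0.3 T [ 0.05 -0.01 -0.04] op 1.001 q6 1.05
shift [ -4.16  -19.865  10.374] turn [ 0.006 -0.005 -0.856] t 14.95
```

Emit:
apply_moves --moves '[[[-1,-4.5,0,0,0,-0.14,1],[-2,-9,2,0,0,-0.28,1],[-3,-13.5,4,0,0,-0.42,1],[-3.8,-17.5,7,0,0,-0.57,1],[-4.2,-19.8,10,0,0,-0.71,1],[-4.2,-19.8,10,0,0,-0.856,1],[-4.2,-19.8,10,0,0,-0.856,1],[-4.2,-19.8,10,0,0,-0.856,1]]]'

```text
time_s: 15.75
eef_pos: [0.4624, 0.2144, 0.1]
eef_rot: [0.0, 0.81, 0.586, 0.0]
wrist_force: [0.6, -0.4, 1.7]
opening: 0.998
```

```bash
python3 st.py .4655 .2150 .042 72; python3 -c "
from h import *
s=camera('scene');t=camera('top')
def c(im,u,v,h):
    w=int(h*4/3); return cv2.resize(im[v-h:v+h,u-w:u+w],(400,300),interpolation=cv2.INTER_CUBIC)[:,:,::-1]
cv2.imwrite('pics/m6.png',np.vstack([np.hstack([c(s,336,245,28),c(t,330,210,28)]),np.hstack([c(s,357,170,42),c(t,235,270,50)])]))"
```

```text
pos [0.4624 0.2144 0.1   ] yaw 71.8 Ftool xyz -0.2 0.7 -1.7 T [ 0.03 -0.01 -0.04] op 0.998 q6 0.52
shift [0.153 0.276 5.797] turn [ 0.     0.    -0.004] t 15.75
```

View pics/m6.png

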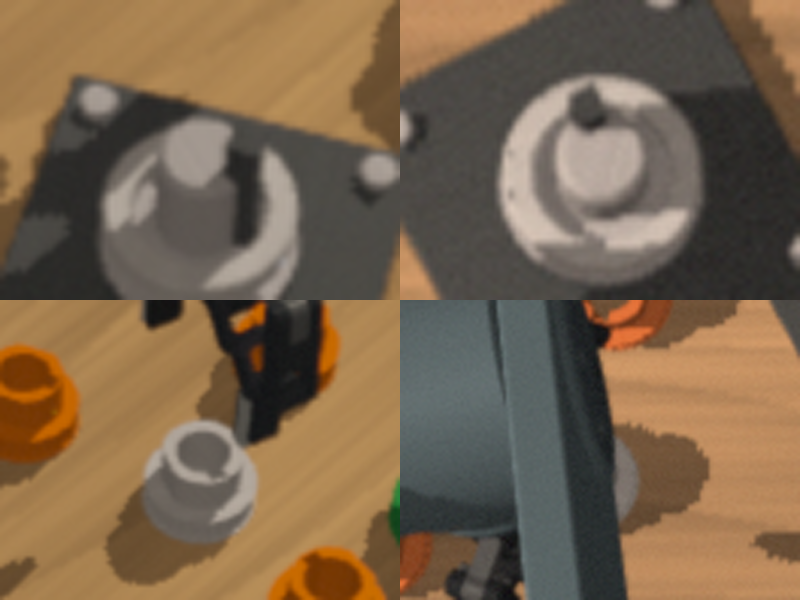

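The key stands in the slot. The fingers straddle the pulley boss along its x, so I'll centre it.

Emit:
apply_moves --moves '[[[0.15,0.37,2,0,0,0,1],[0.15,0.37,5,0,0,0,1],[0.15,0.37,5.8,0,0,0,1],[0.15,0.37,5.8,0,0,0,0.8],[0.15,0.37,5.8,0,0,0,0.6],[0.15,0.37,5.8,0,0,0,0.4],[0.15,0.37,5.8,0,0,0,0.4],[0.15,0.37,5.8,0,0,0,0.4]]]'

```text
time_s: 16.65
eef_pos: [0.467, 0.215, 0.0438]
eef_rot: [0.0, 0.809, 0.588, 0.001]
wrist_force: [-2.6, -1.2, 6.3]
opening: 0.483
```

```bash
python3 st.py .4665 .2147 .042 72
```

```text
pos [0.467  0.215  0.0438] yaw 72.0 Ftool xyz -1.9 -2.1 -6.3 T [-0.05  0.59 -0.01] op 0.483 q6 0.51
shift [-0.048 -0.04   0.182] turn [ 0.002 -0.001 -0.   ] t 16.65
```

Emit:
apply_moves --moves '[[[0,0,-0.1,0,0,0,0.35],[0,0,-0.1,0,0,0,0.35],[0,0,-0.1,0,0,0,0.35]]]'

```text
time_s: 16.95
eef_pos: [0.4666, 0.2149, 0.0438]
eef_rot: [0.0, 0.809, 0.588, 0.0]
wrist_force: [-2.8, -0.8, 7.4]
opening: 0.483
```

```bash
python3 st.py .4665 .2147 .042 72
```

```text
pos [0.4666 0.2149 0.0438] yaw 72.0 Ftool xyz -1.7 -2.4 -7.4 T [-0.07  0.4  -0.03] op 0.483 q6 0.51
shift [-0.022 -0.002  0.183] turn [ 0.001 -0.     0.   ] t 16.95
```

Emit:
apply_moves --moves '[[[0,0,0,0,0,0,1],[0,0,0,0,0,0,1],[0,0,0,0,0,0,1],[0,0,0,0,0,0.14,1],[0,0,0,0,0,0.29,1],[0,0,0,0,0,0.43,1],[0,0,0,0,0,0.57,1],[0,0,0,0,0,0.71,1]]]'

```text
time_s: 17.75
eef_pos: [0.4662, 0.2148, 0.0429]
eef_rot: [-0.0, 0.964, 0.267, 0.0]
wrist_force: [-0.7, -0.0, -1.4]
opening: 0.998
```

Emit:
apply_moves --moves '[[[0,0,0,0,0,0.14,1],[0,0,0,0,0,0.29,1],[0,0,0,0,0,0.43,1],[0,0,0,0,0,0.57,1],[0,0,0,0,0,0.71,1],[0,0,0,0,0,0.86,1],[0,0,0,0,0,0.86,1],[0,0,0,0,0,0.86,1]]]'

```text
time_s: 18.55
eef_pos: [0.4662, 0.2148, 0.0429]
eef_rot: [0.0, 0.988, -0.154, -0.0]
wrist_force: [-0.1, -0.2, 0.1]
opening: 1.0
```

```bash
python3 st.py .4666 .2149 .0425 -18
```

```text
pos [0.4662 0.2148 0.0429] yaw -17.7 Ftool xyz 0.0 0.2 -0.1 T [ 0.01  0.05 -0.01] op 1.0 q6 2.08
shift [ 0.036 -0.023  0.043] turn [0.    0.    0.005] t 18.55
```

Emit:
apply_moves --moves '[[[0.04,0,0,0,0,0.005,0.8],[0.04,0,0,0,0,0.005,0.6],[0.04,0,0,0,0,0.005,0.4],[0.04,0,0,0,0,0.005,0.2],[0.04,0,0,0,0,0.005,0.2],[0.04,0,0,0,0,0.005,0.2],[0.04,0,0,0,0,0.005,0.2]]]'

```text
time_s: 19.25
eef_pos: [0.4667, 0.2146, 0.0435]
eef_rot: [0.0, 0.987, -0.158, 0.0]
wrist_force: [-2.0, -1.5, 4.7]
opening: 0.456
```

```bash
python3 st.py .4666 .2149 .2 -18
```

```text
pos [0.4667 0.2146 0.0435] yaw -18.2 Ftool xyz -1.4 2.0 -4.7 T [-0.24  0.33 -0.06] op 0.456 q6 2.09
shift [-1.3000e-02 -2.4000e-02 -1.5651e+01] turn [ 0.    -0.    -0.003] t 19.25
```

Emit:
apply_moves --moves '[[[0,0,0,0,0,0,0],[0,0,0,0,0,0,0],[0,0,0,0,0,0,0]]]'

```text
time_s: 19.55
eef_pos: [0.4667, 0.2146, 0.0435]
eef_rot: [0.0, 0.987, -0.158, 0.0]
wrist_force: [-1.3, -0.8, 5.2]
opening: 0.449
```

```bash
python3 st.py .4666 .2149 .2 -18;python3 -c "
from h import *
s=camera('scene');t=camera('top')
def c(im,u,v,h):
    w=int(h*4/3); return cv2.resize(im[v-h:v+h,u-w:u+w],(400,300),interpolation=cv2.INTER_CUBIC)[:,:,::-1]
cv2.imwrite('pics/m7.png',np.hstack([c(s,357,170,30),c(t,235,270,30)]))"
```

```text
pos [0.4667 0.2146 0.0435] yaw -18.2 Ftool xyz -1.0 1.2 -5.2 T [-0.27  0.35 -0.05] op 0.449 q6 2.09
shift [ -0.016  -0.024 -15.65 ] turn [ 0.    -0.    -0.003] t 19.55
```

View pics/m7.png

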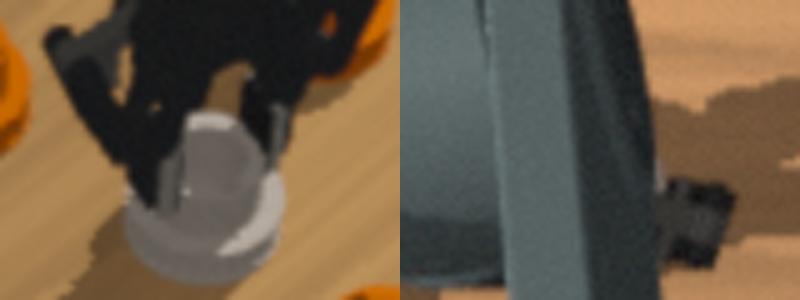

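Emit:
apply_moves --moves '[[[0,0,-1.5,0,0,0,0],[0,0,-5,0,0,0,0],[0,0,-9,0,0,0,0],[0,0,-12,0,0,0,0],[0,0,-13,0,0,0,0],[0,0,-13,0,0,0,0]]]'

```text
time_s: 20.25
eef_pos: [0.467, 0.2148, 0.1736]
eef_rot: [-0.0, 0.987, -0.158, 0.001]
wrist_force: [-0.4, -1.0, -5.6]
opening: 0.453
```

```bash
python3 st.py .566 .0437 .17 22.5
```

```text
pos [0.467  0.2148 0.1736] yaw -18.2 Ftool xyz -0.1 1.1 5.6 T [ 0.01 -0.03  0.02] op 0.453 q6 2.09
shift [14.748 13.16   0.378] turn [-0.    -0.002 -0.711] t 20.25
```

Emit:
apply_moves --moves '[[[2,1.8,0,0,0,-0.1,0],[5,4.5,0,0,0,-0.22,0],[8,7.2,0,0,0,-0.36,0],[11,9.8,0,0,0,-0.5,0],[13.5,12,0,0,0,-0.62,0],[14.7,13.1,0,0,0,-0.71,0],[14.7,13.1,0,0,0,-0.71,0],[14.7,13.1,0,0,0,-0.71,0]]]'

```text
time_s: 21.05
eef_pos: [0.5635, 0.0444, 0.1702]
eef_rot: [-0.001, 0.981, 0.193, -0.002]
wrist_force: [-0.6, 0.4, -3.3]
opening: 0.451
```

Emit:
apply_moves --moves '[[[0,0,0,0,0,0,0]]]'

```text
time_s: 21.15
eef_pos: [0.5638, 0.0452, 0.1713]
eef_rot: [-0.001, 0.981, 0.194, -0.001]
wrist_force: [-0.2, -0.1, -5.2]
opening: 0.454
```

```bash
python3 st.py .566 .0437 .14 22.5;python3 -c "
from h import *
s=camera('scene')
def c(im,u,v,h):
    w=int(h*4/3); return cv2.resize(im[v-h:v+h,u-w:u+w],(800,600),interpolation=cv2.INTER_CUBIC)[:,:,::-1]
cv2.imwrite('pics/m8.png',c(s,336,215,48))"
```

```text
pos [0.5638 0.0452 0.1713] yaw 22.4 Ftool xyz -0.2 0.0 5.2 T [ 0.02 -0.04  0.06] op 0.454 q6 1.05
shift [0.157 0.233 3.126] turn [-0.002  0.003 -0.001] t 21.15
```

View pics/m8.png

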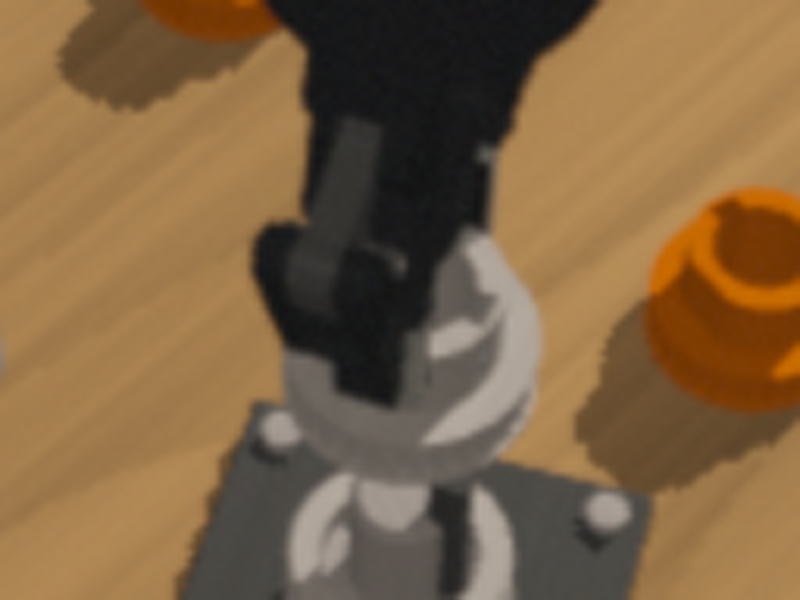

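The pulley hangs above the arbor with its keyway visible at about (485,288) in the crop, on the +x side. I'll check its angle by ray.

```bash
python3 -c "
from h import *
c=np.array([.5638,.0452])
for uv in [(474,290),(485,289),(497,296),(486,300)]:
    p=ray('scene',272+uv[0]/6.25,167+uv[1]/6.25,.1678)[:2]-[.0007,.0012]-c;print(uv,(p*1000).round(1),np.degrees(np.arctan2(p[1],p[0])).round(1))
a=np.radians(22.4)
for r in (15,20):
  for w in(-4.75,4.75):
    X=c+np.array([r*np.cos(a)-w*np.sin(a),r*np.sin(a)+w*np.cos(a)])/1000+[.0007,.0012]
    print(r,w,((proj('scene',[*X,.1678])-[272,167])*6.25).round(0))
# key top predicted
print((proj('scene',[.5782+.0007,.0488+.0012,.094])-[272,167])*6.25)
"
```

```text
(474, 290) [13.8  6.9] 26.5
(485, 289) [15.4  8.8] 29.8
(497, 296) [18.7  9.2] 26.3
(486, 300) [17.6  6.6] 20.6
15 -4.75 [464. 309.]
15 4.75 [478. 278.]
20 -4.75 [485. 315.]
20 4.75 [498. 284.]
[453.4086288 471.753422 ]
```

Emit:
apply_moves --moves '[[[0.16,0.23,0.5,0,0,0,0],[0.16,0.23,1.2,0,0,0,0],[0.16,0.23,2,0,0,0,0],[0.16,0.23,2.6,0,0,0,0],[0.16,0.23,2.6,0,0,0,0],[0.16,0.23,2.6,0,0,0,0]]]'

```text
time_s: 21.8
eef_pos: [0.5674, 0.0428, 0.1467]
eef_rot: [-0.0, 0.981, 0.195, -0.0]
wrist_force: [0.1, -0.3, -4.1]
opening: 0.451
```

```bash
python3 st.py .566 .0437 .138 22.5
```

```text
pos [0.5674 0.0428 0.1467] yaw 22.4 Ftool xyz -0.0 0.3 4.1 T [-0.01 -0.07 -0.02] op 0.451 q6 1.05
shift [-0.089 -0.137  0.868] turn [-0.     0.001 -0.001] t 21.8
```

Emit:
apply_moves --moves '[[[-0.09,-0.14,0,0,0,0,0],[-0.09,-0.14,0.3,0,0,0,0],[-0.09,-0.14,0.6,0,0,0,0],[-0.09,-0.14,0.8,0,0,0,0],[-0.09,-0.14,0.95,0,0,0,0],[-0.09,-0.14,1.05,0,0,0,0],[-0.09,-0.14,1.05,0,0,0,0]]]'

```text
time_s: 22.5
eef_pos: [0.5661, 0.0437, 0.1363]
eef_rot: [-0.0, 0.981, 0.195, -0.0]
wrist_force: [0.3, 0.3, -4.5]
opening: 0.455
```

```bash
python3 st.py .566 .0437 .138 22.5
```

```text
pos [0.5661 0.0437 0.1363] yaw 22.4 Ftool xyz 0.3 -0.1 4.5 T [0.05 0.05 0.  ] op 0.455 q6 1.05
shift [-0.006 -0.004 -0.171] turn [-0.     0.    -0.001] t 22.5
```

Emit:
apply_moves --moves '[[[0,0,0.15,0,0,0,0],[0,0,0.3,0,0,0,0],[0,0,0.5,0,0,0,0],[0,0,0.7,0,0,0,0],[0,0,0.9,0,0,0,0],[0,0,1.1,0,0,0,0],[0,0,1.1,0,0,0,0]]]'

```text
time_s: 23.2
eef_pos: [0.5659, 0.0437, 0.1251]
eef_rot: [-0.0, 0.981, 0.195, -0.0]
wrist_force: [0.3, -0.1, -5.6]
opening: 0.453
```

```bash
python3 st.py .566 .0437 .11 22.5
```

```text
pos [0.5659 0.0437 0.1251] yaw 22.4 Ftool xyz 0.2 0.2 5.6 T [ 0.03 -0.01 -0.02] op 0.453 q6 1.05
shift [0.01  0.005 1.507] turn [-0.     0.001 -0.001] t 23.2
```

Over the key with no contact force. Next I'll go onto the shaft end (bottom at 0.0816 now).

Emit:
apply_moves --moves '[[[0,0,0.15,0,0,0,0],[0,0,0.3,0,0,0,0],[0,0,0.45,0,0,0,0],[0,0,0.6,0,0,0,0],[0,0,0.7,0,0,0,0],[0,0,0.8,0,0,0,0],[0,0,0.8,0,0,0,0]]]'

```text
time_s: 23.9
eef_pos: [0.5659, 0.0437, 0.1172]
eef_rot: [-0.0, 0.981, 0.195, -0.0]
wrist_force: [-0.2, 0.1, -5.6]
opening: 0.452
```

```bash
python3 st.py .566 .0437 .11 22.5
```

```text
pos [0.5659 0.0437 0.1172] yaw 22.4 Ftool xyz -0.1 -0.1 5.6 T [ 0.02  0.14 -0.05] op 0.452 q6 1.05
shift [0.007 0.002 0.722] turn [-0.     0.001 -0.001] t 23.9
```

Emit:
apply_moves --moves '[[[0,0,0.2,0,0,0,0],[0,0,0.5,0,0,0,0],[0,0,0.8,0,0,0,0],[0,0,1.1,0,0,0,0],[0,0,1.4,0,0,0,0],[0,0,1.7,0,0,0,0],[0,0,2.0,0,0,0,0],[0,0,2.15,0,0,0,0]]]'

```text
time_s: 24.7
eef_pos: [0.566, 0.0437, 0.0955]
eef_rot: [-0.0, 0.981, 0.195, -0.0]
wrist_force: [-1.6, -0.0, -3.6]
opening: 0.456
```

```bash
python3 st.py .566 .0437 .0835 22.5
```

```text
pos [0.566  0.0437 0.0955] yaw 22.4 Ftool xyz -1.5 -0.6 3.6 T [ 0.07  0.34 -0.03] op 0.456 q6 1.05
shift [0.004 0.004 1.201] turn [-0.     0.    -0.001] t 24.7
```

Emit:
apply_moves --moves '[[[-0.04,0,0.1,0,0,0,0],[-0.04,0,0.3,0,0,0,0],[-0.04,0,0.5,0,0,0,0],[-0.04,0,0.6,0,0,0,0],[-0.04,0,0.7,0,0,0,0],[-0.04,0,0.7,0,0,0,0]]]'

```text
time_s: 25.3
eef_pos: [0.5659, 0.0435, 0.0902]
eef_rot: [0.0, 0.981, 0.195, 0.0]
wrist_force: [-6.7, 0.5, 6.0]
opening: 0.457
```

```bash
python3 st.py .566 .0437 .0835 22.5
```

```text
pos [0.5659 0.0435 0.0902] yaw 22.5 Ftool xyz -6.0 -3.0 -6.0 T [ 0.12  1.04 -0.02] op 0.457 q6 1.05
shift [ 0.014 -0.011  0.668] turn [ 0.    -0.    -0.001] t 25.3
```

Emit:
apply_moves --moves '[[[-0.02,0,0,0,-0.008,0,0],[-0.02,0,0,0,-0.015,0,0],[-0.02,0,0,0,-0.015,0,0]]]'

```text
time_s: 25.6
eef_pos: [0.5661, 0.0436, 0.0901]
eef_rot: [0.002, 0.981, 0.195, -0.007]
wrist_force: [-6.1, 1.3, 7.7]
opening: 0.45
```

```bash
python3 st.py .566 .0437 .0835 22.5
```

```text
pos [0.5661 0.0436 0.0901] yaw 22.5 Ftool xyz -5.1 -3.6 -7.7 T [ 0.13  0.89 -0.09] op 0.45 q6 1.06
shift [ 0.008 -0.014  0.663] turn [ 0.     0.015 -0.001] t 25.6
```

Emit:
apply_moves --moves '[[[-0.06,-0.03,0,0,0,0,0],[-0.06,-0.03,0,0,0,0,0]]]'

```text
time_s: 25.8
eef_pos: [0.566, 0.0436, 0.0902]
eef_rot: [0.002, 0.981, 0.195, -0.006]
wrist_force: [-2.8, 0.5, 5.4]
opening: 0.454
```

```bash
python3 st.py .566 .0437 .0835 22.5
```

```text
pos [0.566  0.0436 0.0902] yaw 22.4 Ftool xyz -2.4 -1.6 -5.4 T [ 0.27  0.44 -0.01] op 0.454 q6 1.05
shift [ 0.016 -0.011  0.665] turn [ 0.001  0.013 -0.001] t 25.8
```

Emit:
apply_moves --moves '[[[-0.04,-0.02,0.1,0,0,0,0],[-0.05,-0.02,0.2,0,0,0,0],[-0.06,-0.02,0.3,0,0,0,0],[-0.06,-0.02,0.3,0,0,0,0]]]'

```text
time_s: 26.2
eef_pos: [0.5659, 0.0435, 0.0875]
eef_rot: [0.002, 0.981, 0.195, -0.005]
wrist_force: [-0.9, 1.5, 7.6]
opening: 0.451
```

```bash
python3 st.py .566 .0437 .0835 22.5
```

```text
pos [0.5659 0.0435 0.0875] yaw 22.4 Ftool xyz -0.3 -1.7 -7.6 T [0.38 0.27 0.02] op 0.451 q6 1.05
shift [ 0.016 -0.013  0.403] turn [ 0.001  0.011 -0.001] t 26.2
```

Emit:
apply_moves --moves '[[[-0.01,-0.01,0.1,0,0,0,0],[-0.02,-0.01,0.2,0,0,0,0],[-0.03,-0.02,0.3,0,0,0,0],[-0.03,-0.02,0.35,0,0,0,0],[-0.03,-0.02,0.35,0,0,0,0]]]'

```text
time_s: 26.7
eef_pos: [0.5659, 0.0436, 0.0842]
eef_rot: [0.002, 0.981, 0.195, -0.005]
wrist_force: [-0.0, 2.6, 5.8]
opening: 0.453
```

```bash
python3 st.py .566 .0437 .0835 22.5
```

```text
pos [0.5659 0.0436 0.0842] yaw 22.4 Ftool xyz 0.9 -2.4 -5.8 T [0.39 0.13 0.04] op 0.453 q6 1.05
shift [ 0.015 -0.01   0.071] turn [ 0.002  0.011 -0.001] t 26.7
```

Emit:
apply_moves --moves '[[[0,-0.01,0.06,0,0,0,0],[0,-0.02,0.1,0,0,0,0],[0,-0.02,0.1,0,0,0,0]]]'

```text
time_s: 27.0
eef_pos: [0.5659, 0.0436, 0.0835]
eef_rot: [0.002, 0.981, 0.195, -0.005]
wrist_force: [-2.3, 1.8, 9.6]
opening: 0.451
```

```bash
python3 st.py .566 .0437 .0835 22.5
```

```text
pos [0.5659 0.0436 0.0835] yaw 22.4 Ftool xyz -1.4 -2.5 -9.6 T [0.27 0.29 0.04] op 0.451 q6 1.06
shift [ 0.011 -0.008  0.   ] turn [ 0.002  0.011 -0.001] t 27.0
```

Emit:
apply_moves --moves '[[[0,0,0.05,0,0,0,0],[0,0,0.1,0,0,0,0],[0,0,0.1,0,0,0,0]]]'

```text
time_s: 27.3
eef_pos: [0.566, 0.0436, 0.0834]
eef_rot: [0.002, 0.981, 0.195, -0.005]
wrist_force: [-6.3, 1.6, 15.7]
opening: 0.453
```

```bash
python3 st.py
```

```text
pos [0.566  0.0436 0.0834] yaw 22.4 Ftool xyz -5.2 -3.9 -15.7 T [0.33 0.96 0.01] op 0.453 q6 1.06
```

Emit:
apply_moves --moves '[[[-0.05,-0.03,0,0,-0.005,0,0],[-0.05,-0.03,0.03,0,-0.01,0,0],[-0.05,-0.03,0.06,0,-0.01,0,0],[-0.05,-0.03,0.06,0,-0.01,0,0]]]'

```text
time_s: 27.7
eef_pos: [0.5661, 0.0436, 0.0834]
eef_rot: [0.003, 0.981, 0.195, -0.009]
wrist_force: [-4.4, 1.9, 18.9]
opening: 0.451
```

```bash
python3 st.py
```

```text
pos [0.5661 0.0436 0.0834] yaw 22.4 Ftool xyz -3.3 -3.5 -18.9 T [ 0.34  0.78 -0.03] op 0.451 q6 1.06
```

Emit:
apply_moves --moves '[[[-0.03,-0.03,-0.12,0,0,0,0],[-0.03,-0.03,-0.15,0,0,0,0.6],[-0.03,-0.03,-0.15,0,0,0,0.8],[-0.03,-0.03,-0.15,0,0,0,1],[-0.03,-0.03,-0.15,0,0,0,1],[-0.03,-0.03,-2,0,0.01,0,1],[-0.03,-0.03,-6,0,0.02,0,1],[-0.03,-0.03,-8,0,0.02,0,1]]]'

```text
time_s: 28.5
eef_pos: [0.5656, 0.0445, 0.1623]
eef_rot: [0.001, 0.981, 0.195, -0.001]
wrist_force: [0.5, -0.1, 0.4]
opening: 1.004
```

Emit:
apply_moves --moves '[[[-5,0,-4,0,0,0,1],[-10,0,-6,0,0,0,1],[-14,0,-6,0,0,0,1],[-18,0,-6,0,0,0,1],[-21,0,-6,0,0,0,1],[-21,0,-6,0,0,0,1]]]'

```text
time_s: 29.1
eef_pos: [0.3683, -0.0359, 0.2206]
eef_rot: [0.001, 0.981, 0.193, -0.003]
wrist_force: [0.2, 0.3, -0.3]
opening: 1.001
```

```bash
python3 st.py;python3 -c "
from h import *
s=camera('scene');t=camera('top')
cv2.imwrite('pics/s9.png',s[:,:,::-1]);cv2.imwrite('pics/t9.png',t[:,:,::-1])
def c(im,u,v,h):
    w=int(h*2/3); return cv2.resize(im[v-h:v+h,u-w:u+w],(400,600),interpolation=cv2.INTER_CUBIC)[:,:,::-1]
cv2.imwrite('pics/m9.png',np.hstack([c(s,336,255,42),c(t,330,210,42)]))"
```

```text
pos [ 0.3683 -0.0359  0.2206] yaw 22.3 Ftool xyz 0.3 -0.1 0.3 T [0.03 0.02 0.  ] op 1.001 q6 0.76
```

View pics/m9.png

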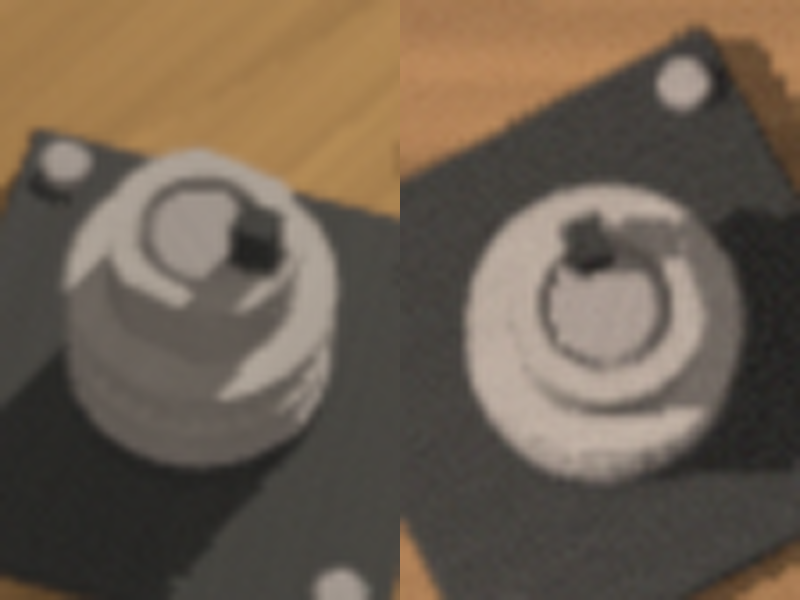

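It looks home: the shaft end is just below the boss top and the key stands in the keyway. For safety I'll press once, gently, with part-open fingertips on the boss rim, on the key side.

```bash
python3 st.py .5734 .0468 .125 22.5
```

```text
pos [ 0.3711 -0.0357  0.2213] yaw 22.4 Ftool xyz -0.3 -0.5 0.7 T [-0.02  0.01 -0.02] op 0.999 q6 0.77
shift [21.884  0.054  9.553] turn [ 0.001  0.004 -0.003] t 29.2
```

Emit:
apply_moves --moves '[[[5,0,0,0,0.002,0,0.35],[10,0,0,0,0.004,0,0.35],[15,0,1,0,0.004,0,0.35],[19,0,3,0,0.004,0,0.35],[21.7,0.05,6,0,0.004,0,0.35],[21.7,0.05,8.5,0,0.004,0,0.35],[21.7,0.05,8.5,0,0.004,0,0.35],[21.7,0.05,8.5,0,0.004,0,0.35]]]'

```text
time_s: 30.0
eef_pos: [0.5711, 0.0475, 0.134]
eef_rot: [-0.0, 0.981, 0.195, -0.002]
wrist_force: [-0.4, -0.3, 0.8]
opening: 0.354
```

```bash
python3 st.py .5734 .0468 .100 22.5
```

```text
pos [0.5711 0.0475 0.134 ] yaw 22.5 Ftool xyz -0.5 0.1 -0.8 T [-0.02 -0.02 -0.04] op 0.354 q6 1.05
shift [0.191 0.159 3.403] turn [-0.001  0.003 -0.   ] t 30.0
```

Emit:
apply_moves --moves '[[[0.1,0.05,0.5,0,0,0,0.35],[0.1,0.05,1.2,0,0,0,0.35],[0.1,0.05,1.9,0,0,0,0.35],[0.1,0.05,2.5,0,0,0,0.35],[0.1,0.05,2.8,0,0,0,0.35],[0.1,0.05,3.0,0,0,0,0.35],[0.1,0.05,3.0,0,0,0,0.35]]]'

```text
time_s: 30.7
eef_pos: [0.5721, 0.0467, 0.1046]
eef_rot: [0.0, 0.981, 0.195, -0.001]
wrist_force: [0.8, -0.1, -0.4]
opening: 0.354
```

```bash
python3 st.py .5734 .0468 .098 22.5
```

```text
pos [0.5721 0.0467 0.1046] yaw 22.4 Ftool xyz 0.7 0.4 0.4 T [-0.02  0.01  0.  ] op 0.354 q6 1.05
shift [0.125 0.041 0.658] turn [-0.     0.001 -0.001] t 30.7
```

Emit:
apply_moves --moves '[[[0,0,0.2,0,0,0,0.35],[0,0,0.4,0,0,0,0.35],[0,0,0.55,0,0,0,0.35],[0,0,0.7,0,0,0,0.35],[0,0,0.8,0,0,0,0.35],[0,0,0.9,0,0,0,0.35],[0,0,0.9,0,0,0,0.35]]]'

```text
time_s: 31.4
eef_pos: [0.5726, 0.0468, 0.0984]
eef_rot: [0.0, 0.981, 0.195, -0.0]
wrist_force: [-9.3, -0.2, 19.7]
opening: 0.344
```

```bash
python3 st.py .5734 .0468 .098 22.5
```

```text
pos [0.5726 0.0468 0.0984] yaw 22.5 Ftool xyz -8.7 -3.4 -19.7 T [ 0.1   1.56 -0.01] op 0.344 q6 1.05
shift [0.077 0.028 0.04 ] turn [ 0.     0.001 -0.001] t 31.4
```

Emit:
apply_moves --moves '[[[-0.06,0,0.04,0,0,0,0.35],[-0.06,0,0.06,0,0,0,0.35],[-0.06,0,0.06,0,0,0,0.35]]]'

```text
time_s: 31.7
eef_pos: [0.5725, 0.0467, 0.0984]
eef_rot: [0.0, 0.981, 0.195, 0.0]
wrist_force: [-8.7, 1.5, 21.1]
opening: 0.351
```

```bash
python3 st.py
```

```text
pos [0.5725 0.0467 0.0984] yaw 22.5 Ftool xyz -7.4 -4.7 -21.1 T [ 0.26  1.55 -0.06] op 0.351 q6 1.05
```

Emit:
apply_moves --moves '[[[0,0,-1,0,0,0,0.35],[0,0,-4,0,0,0,0.35],[0,0,-8,0,0,0,0.5],[-4,0,-12,0,0,0,1],[-9,0,-14,0,0,0,1],[-14,0,-14,0,0,0,1],[-19,0,-14,0,0,0,1],[-21,0,-14,0,0,0,1]]]'

```text
time_s: 32.5
eef_pos: [0.3752, -0.034, 0.2354]
eef_rot: [0.0, 0.981, 0.194, -0.001]
wrist_force: [0.0, -0.3, 0.6]
opening: 1.001
```

Emit:
apply_moves --moves '[[[0,0,0,0,0,0,1],[0,0,0,0,0,0,1]]]'

```text
time_s: 32.7
eef_pos: [0.3781, -0.0339, 0.2361]
eef_rot: [0.001, 0.981, 0.194, 0.001]
wrist_force: [-0.1, 0.4, 0.4]
opening: 1.003
```

```bash
python3 -c "
from h import *
s=camera('scene');t=camera('top')
def c(im,u,v,h,W=400,H=300):
    w=int(h*W/H); return cv2.resize(im[v-h:v+h,u-w:u+w],(W,H),interpolation=cv2.INTER_CUBIC)[:,:,::-1]
cv2.imwrite('pics/m10.png',np.vstack([np.hstack([c(s,336,255,30),c(t,330,210,30)]),np.hstack([c(s,320,240,225),c(t,320,240,225)])]))"
```

```text
(no output)
```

View pics/m10.png

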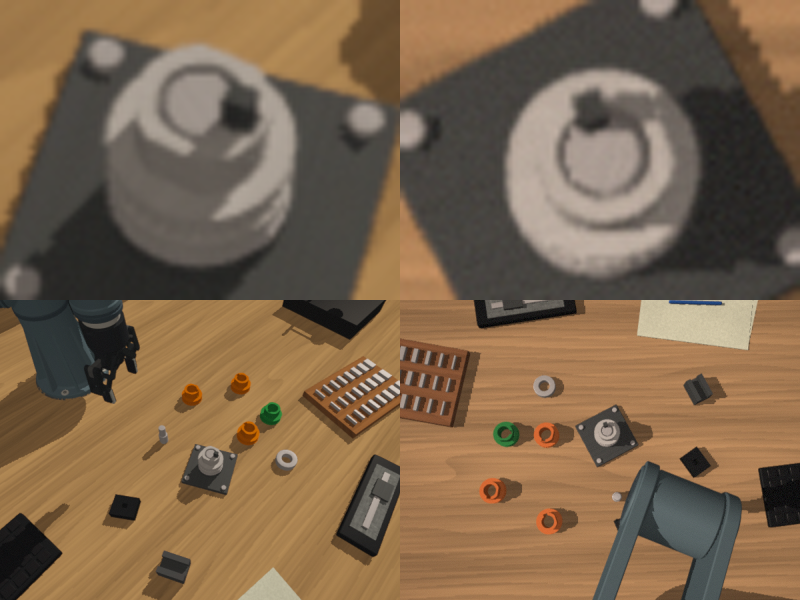

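The pulley is home over the key, and the bystanders and look-alikes are where they were. The press at about 21 N gave a solid stop. Handing in.

```bash
python3 -c "
from bench import *
print(hand_in())"
```

```text
the job is handed in; nothing more can be done
None
```

The key is seated in the shaft slot and the pulley is home over it, boss up. The job was handed in at about 33 s with the gripper open and clear. No verdict came back.

- **Key:** I centred and gripped it, felt both slot walls and the slot floor with light side pushes, and lowered it into the pocket. It touched bottom at the height I had worked out for fully seated, at about 4–7 N, before I let go.
- **Pulley:** I centred it and gripped its flats. It slid over the key and onto the shaft with almost no force, and the ring then went down at roughly 11–14 N. It stopped solidly at the expected home height (TCP z 0.0834, expected 0.0835), with at most about 24 N of push.
- **Final check:** A last press of about 21 N on the boss rim on the key side did not move it further. The last pictures show the shaft end just below the boss top and the key standing in the keyway. The three gauges and the coloured look-alikes appear to be where they started.

**What disagreed:**
- The two cameras differed by about 4 mm on the shaft position. I used the scene-camera value, and feeling for the slot confirmed it.
- The finger opening on the flats read about 1–2 mm wide of 40 mm, but the keyway still lined up.
- Side forces of 5–9 N appeared while pushing down, either from arm flex or a slight spindle tilt. I cannot rule out a pulley tilt of a few tenths of a millimetre, and the ring is hidden under the pulley, so its final position is inferred from the pulley height.

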